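# Portion three nuts from the tilted dispenser into the dish

### The job

Set the rectangular ceramic dish upright on the bench under the chute of the nut dispenser, then turn the dispenser's wooden paddle knob clockwise by exactly three clicks, so that three nuts roll into the dish and the rest stay in the dispenser. Leave the dish with its nuts standing there and let go of everything; do not disturb the tumbler, the pan, the turning paddle or the stacked food tiers.

Things in the scene. Friction and masses are not known exactly. Their poses are not given: they have to be found in the camera images.
- dish: White ceramic rectangular dish, open on top, loose: 120 (its x) x 60 (its y) x 38 mm high, walls and floor 6 mm, about 0.25 kg. Origin: centre of its underside; z up. Its long axis starts within about 35 deg of world x.
- dispenser: White nut dispenser, fixed: tilted round bowl (138 mm across, 33 high with flat clear cover) on a pedestal, open chute at its low side. Origin: on the bench, 120 mm straight below the centre of the bowl's floor; z up; the chute points to its -x, within 20 deg of world -x. Knob axis: up along (-0.574, 0, 0.819) in this frame, 35 deg off vertical. Pedestal and foot stay behind x = -30 mm.
- spout_lip (a point): Middle of the chute floor's end edge, 65 mm above the bench (its underside 62), 78 mm to -x of the dispenser's origin; chute 36 mm wide inside, side walls 22 mm high. The bench below is free; a dish fits under it only if brought in low from the front. Nuts leave at 0.5 m/s and land on a dish floor about 30 to 45 mm farther out (dispenser -x).
- knob_grip (a point): Point on the knob axis in the wooden paddle knob, where to put the TCP; turns with the knob: z along the axis, up and out, x along the paddle. The paddle is an upright bar 48 mm long (x), 14 thick (y), 34 high: 18 mm below to 16 mm above this point. The flat cover's top, 138 mm across, is 29 mm below this point. At the start the paddle points straight up the slope (dispenser x-z plane).
- knob (a joint): Turn of the knob in rad, 0 at the start, growing clockwise seen from above; stopped at -0.1 the other way. It turns a wheel of 9 compartments. A detent, up to 0.13 N m, holds every 0.698 rad (one click); let go within 15 deg of a click it settles there by itself. Each click rolls one nut out, at 25 to 40 deg of it; the compartment at the chute is empty at the start.
- tumbler: Bystander: glass tumbler, 72 mm across, 100 mm high. Origin: centre of its underside. It and the dish may stand in each other's places.
- pan: Bystander: steel pan, 210 mm across, 45 mm high, straight handle 250 mm out along its -y. Origin: centre of its underside.
- turner: Bystander: wooden turning paddle, 270 mm long, lying on the bench behind the dispenser's left side. Origin: centre of its underside.
- tiers: Bystander: three stacked square plastic food tiers, 180 mm wide, 218 mm high, at the left end of the bench; fixed. Origin: centre of its underside.
- nut1_center (a point): Centre of a round brown nut in its shell, 24 mm, 10 g, in the dispenser's bowl; the first to come out.
- nut2_center (a point): Centre of a round brown nut in its shell, 24 mm, 10 g, in the dispenser's bowl; the second to come out.
- nut3_center (a point): Centre of a round brown nut in its shell, 24 mm, 10 g, in the dispenser's bowl; the third to come out.
- nut4_center (a point): Centre of a round brown nut in its shell, 24 mm, 10 g, in the dispenser's bowl; the fourth to come out.
- nut5_center (a point): Centre of a round brown nut in its shell, 24 mm, 10 g, in the dispenser's bowl; the fifth to come out.
- nut6_center (a point): Centre of a round brown nut in its shell, 24 mm, 10 g, in the dispenser's bowl; the sixth to come out.
- nut7_center (a point): Centre of a round brown nut in its shell, 24 mm, 10 g, in the dispenser's bowl; the seventh to come out.
- nut8_center (a point): Centre of a round brown nut in its shell, 24 mm, 10 g, in the dispenser's bowl; the eighth to come out.

How it is judged:
On the way:
1. the dish stands upright on the bench under the chute, knob not yet turned (horizontal distance between dish and spout_lip below 0.085 m and angle between dish's own z axis and vertical below 0.12 rad and height (world z) of dish below 0.006 m and value of joint knob below 0.25 rad), for 0.2 s.
At the end, for the whole second after the job is handed in: Knob at its third click (within 0.2 rad); nut1 to nut3 inside the dish; the other five nuts in the bowl (90 mm or more above the bench); dish at rest, upright (0.12 rad), on the bench (6 mm), its centre within 85 mm of the chute's lip, horizontally (horizontal distance between dish and spout_lip below 0.085 m and angle between dish's own z axis and vertical below 0.12 rad and height (world z) of dish below 0.006 m and value of joint knob between 1.8944 and 2.2944 rad and x of nut1_center in the frame of dish between -0.055 and 0.055 m and y of nut1_center in the frame of dish between -0.026 and 0.026 m and z of nut1_center in the frame of dish between 0.005 and 0.036 m and x of nut2_center in the frame of dish between -0.055 and 0.055 m and y of nut2_center in the frame of dish between -0.026 and 0.026 m and z of nut2_center in the frame of dish between 0.005 and 0.036 m and x of nut3_center in the frame of dish between -0.055 and 0.055 m and y of nut3_center in the frame of dish between -0.026 and 0.026 m and z of nut3_center in the frame of dish between 0.005 and 0.036 m and z of each of nut4_center, nut5_center, nut6_center, nut7_center, nut8_center in the frame of dispenser above 0.09 m and linear speed of dish below 0.02 m/s); the robot touches nothing.
It fails at once if the tumbler is moved more than 30 mm or knocked over (distance of tumbler from where it was at the start of the episode above 0.03 m or angle between tumbler's own z axis and vertical above 0.3 rad).
It fails at once if the pan is moved more than 30 mm or knocked over (distance of pan from where it was at the start of the episode above 0.03 m or angle between pan's own z axis and vertical above 0.3 rad).
It fails at once if the turning paddle is moved more than 30 mm or knocked over (distance of turner from where it was at the start of the episode above 0.03 m or angle between turner's own z axis and vertical above 0.3 rad).
It fails at once if the food tiers are pushed with more than 10 N (contact force between the arm and tiers above 10 N).
It fails at once if the food tiers are pushed with more than 10 N by the fingers (contact force between the fingers and tiers above 10 N).
It also fails if it takes over 67 s, if anything falls off the work surface, if the arm or the gripper's body presses on something with over 40 N, if the wrist force passes 120 N, or if a joint passes its speed limit or range.

### The arm

A 6-joint arm with a two-finger parallel gripper is mounted at the origin on the work surface. World frame = base frame: x ahead of the robot, y to its left, z up, the work surface at z = 0. Lengths are in m, angles in rad, forces in N, time in s.
With the tool pointing down it reaches from about 0.3 to 0.85 m from the base axis. Payload 5.4 kg.
Tool frame: the origin (TCP) lies between the finger pads, 19 mm behind the fingertips; this is the grasp point; z points along the fingers, y is the line along which they close (so a half turn about z gives the same grasp; the last joint's range is limited). The gripper opens to 85 mm and grips with 20 to 120 N. Pads are 22 mm wide; open, the fingers measure 114 mm over their backs; the gripper's body (76 mm by 85 mm) begins 54 mm behind the grasp point. The pads swing forward as they close: fully open they stand 13 mm farther back than shut.
Start: joints at [-1.362, 0.158, 1.597, -0, 1.386, -0.21], TCP at [0.234, -0.525, 0.25] pointing down, gripper open.
Joint ranges: [-2.91, 2.91], [-0.94, 2.29], [0.18, 2.7], [-1.29, 4.43], [0.17, 2.64], [-3, 3]. Speed limits (rad/s): [2.57, 2.57, 3.14, 3.14, 3.14, 3.14].

### API

Orientations are given as a unit quaternion [x, y, z, w].
In Python, from cell import robot gives the robot as it stands.
- The arm moves only by the tool shift_gripper, called after "Call:" in YAML: its name, and indented under it one key for each argument. Schema: {"type":"object","properties":{"segments":{"type":"object","properties":{"plan":{"type":"array","items":{"type":"array","items":{"type":"number"},"minItems":7,"maxItems":7},"minItems":1,"maxItems":20}},"additionalProperties":false,"required":["plan"]},"squeeze":{"type":"number"},"only":{"type":"string"},"quiet":{"type":"boolean"},"lines":{"type":"string"}},"required":["segments"],"additionalProperties":false}. segments is an object whose key "plan" holds a list of rows, 1 to 20 of them, each of 7 numbers: a rotation vector rx, ry, rz in parts of the range, where 1.0 means 2 pi rad, then dx, dy, dz in parts of the range, where 1.0 means 0.4 m, then the opening from 0.0 (shut) to 1.0 (fully open); each row is the pose to reach, as a shift and turn from the pose commanded when the call began, along the tool's axes at that moment; what a row does not reach only later rows make up. A row lasts 1/8 s, in which the tool goes at most 0.0625 m and 0.188 rad, less where a joint would pass 70% of its speed; a pose out of reach is approached as far as the arm can. The fingers move at their own pace and stop on an object; squeeze is the grip in N (left out, the last holds). Time passes only in rows, so rows that do not move let the fingers close. The tool returns the time, the measured TCP pose, the force, the opening and the grip force at its end. only (a regular expression) keeps the lines of the reply that match it, lines (a string "A,B") keeps lines A to B, and quiet returns only ok. Shift and turn numbers lie between -1 and 1, and a call with a number outside is refused. Input that does not fit is refused with a message, and nothing moves.
- robot.get_state(): the state, without advancing time (a new reading comes with each control period).
- robot.capture(name): name is "side" or "top" or "wrist"; returns a dict with "color" (384x512x3 uint8, red, green, blue), "mtx" (3x3 intrinsics, pixels), "world_from_camera" (4x4, takes a point from camera to world coordinates). Camera axes: x right, y down, z forward; pixel columns grow to the right and rows downward; lengths in m; the calibration is good to about 2 mm. A picture is of the moment at which its call begins. There is no depth.
- robot.sign_off(): hands the job in; it is judged then, once.
The state is a dict: "time": time; "joints": joint angles; "dq": joint speeds; "joint_efforts": joint torques, N m; "ee_pos": TCP position; "eef_rot": TCP orientation; "contact_force": force on the tool from outside, world axes, zero at the start; "torque": the same for the moment, N m; "opening": opening from 0.0 (shut) to 1.0 (fully open); "grip_force": force on a finger pad.
Only numpy, scipy, OpenCV 4.12 (cv2) and the standard library are available. Lean on these libraries where they do the work, as an engineer would, in place of code of your own. Each camera call takes 0.05 s, during which the arm holds its last target. There are 200 camera calls.

## Working session

There is one attempt and no reset: what is moved stays moved. The work goes in short steps, Python scripts to look and compute and a tool call to move; the robot and the scene stay as the last step left them, time stands still between calls to the robot, and variables do not carry over. Pictures are saved under pics/ and viewed, at most 10 in all, crops included, and the job is handed in when it is done.

```bash
ls; mkdir -p pics; cat > h.py <<'E'
import numpy as np,cv2,pickle
from cell import robot
from scipy.spatial.transform import Rotation as R
def cap(n,f):
    c=robot.capture(n); cv2.imwrite(f'pics/{f}.png',c['color'][:,:,::-1]); pickle.dump(c,open(f'pics/{f}.pkl','wb')); return c
def load(f): return pickle.load(open(f'pics/{f}.pkl','rb'))
def ray(c,uv):
    T=c['world_from_camera']; d=T[:3,:3]@np.linalg.inv(c['mtx'])@np.array([uv[0],uv[1],1.]); return T[:3,3],d
def onz(c,uv,z):
    o,d=ray(c,uv); return o+d*(z-o[2])/d[2]
def proj(c,p):
    q=np.linalg.inv(c['world_from_camera'])@np.append(p,1); u=c['mtx']@q[:3]; return u[:2]/u[2]
E
python3 - <<'E'
from h import *
a=cap('top','top0');b=cap('side','side0')
for c in (a,b): print(c['world_from_camera'].round(3),c['mtx'].round(1))
cv2.imwrite('pics/tb.png',np.vstack([a['color'],b['color']])[:,:,::-1][:, :])
s=robot.get_state();print(s['ee_pos'],s['eef_rot'],s['time'])
E
python3 -c "
import cv2;a=cv2.imread('pics/tb.png');cv2.imwrite('pics/x0.png',cv2.resize(a[:384],None,fx=1.5,fy=1.5))
cv2.imwrite('pics/x1.png',cv2.resize(a[384:],None,fx=1.5,fy=1.5))"
```

```text
cell.py
pics
[[-0.006 -0.985  0.173  0.339]
 [-1.     0.006  0.002  0.028]
 [-0.003 -0.173 -0.985  1.587]
 [ 0.     0.     0.     1.   ]] [[425.9   0.  254.2]
 [  0.  425.9 193.7]
 [  0.    0.    1. ]]
[[-0.995 -0.07   0.074  0.522]
 [-0.1    0.542 -0.835  1.008]
 [ 0.019 -0.838 -0.546  0.76 ]
 [ 0.     0.     0.     1.   ]] [[383.5   0.  256.8]
 [  0.  383.5 192.7]
 [  0.    0.    1. ]]
[ 0.23368356 -0.5248158   0.24910593] [ 9.78155915e-01  2.07870760e-01 -2.56966154e-06 -8.67517649e-04] 0.1
```

View pics/x0.png

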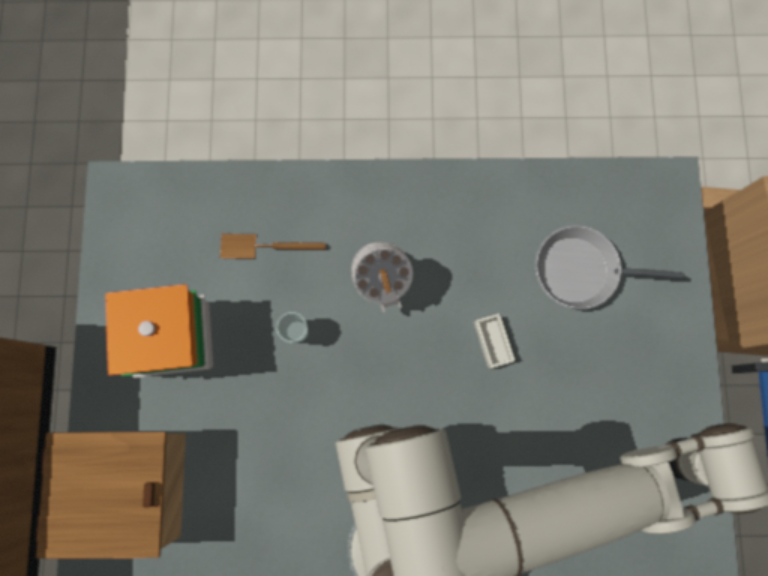

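View pics/x1.png

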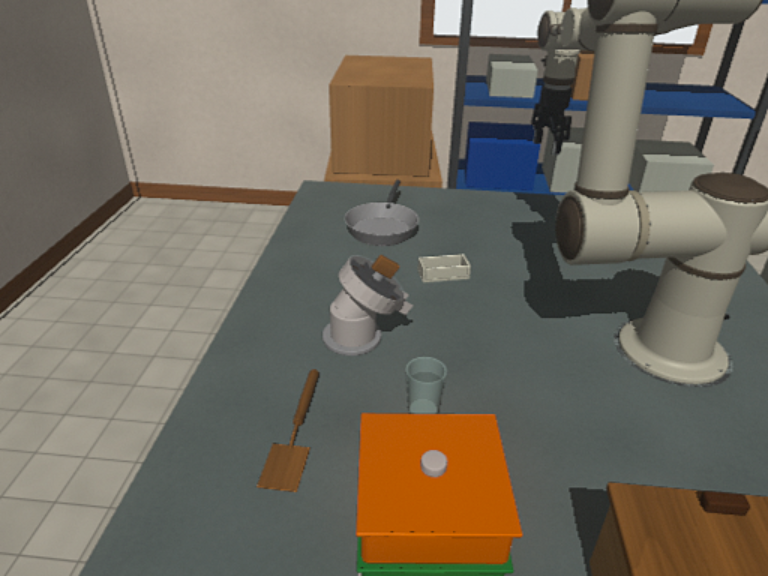

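The top view (at 1.5x) shows the dish at about (494,341), the dispenser bowl at (382,275) with its paddle at (385,281) and chute at (388,307), and the tumbler at (292,327). The pan is well to the right. The side view shows the paddle at (385,266), the chute at (405,308) and the foot at (352,338).

```bash
python3 - <<'E'
from h import *
a=load('top0');b=load('side0')
def comp(c,box,f):
    x0,y0,x1,y1=box; im=c['color'][y0:y1,x0:x1].astype(int); m=f(im).astype(np.uint8)
    n,l,st,ce=cv2.connectedComponentsWithStats(m)
    i=1+np.argmax(st[1:,4]); mm=(l==i).astype(np.uint8)
    k=cv2.findContours(mm,cv2.RETR_EXTERNAL,cv2.CHAIN_APPROX_NONE)[0][0]+[x0,y0]
    return ce[i]+[x0,y0],st[i,4],k.astype(np.float32)
white=lambda im:(im.min(2)>150)&(im[...,0]-im[...,2]>-10)
notbench=lambda im:(im[...,0]>=im[...,1]-1)&(im.max(2)>120)
brown=lambda im:(im[...,0]-im[...,2]>45)
for f in (white,notbench):
    ce,A,k=comp(a,(305,200,355,255),f)
    # rays of the outline at the rim
    P=np.array([onz(a,p,0.038)[:2] for p in k[:,0]]).astype(np.float32)
    r=cv2.minAreaRect(P); print('dish',A,r,cv2.boxPoints(r).round(3).tolist())
ce,A,kb=comp(b,(270,160,320,195),white); print('dish side',A,ce,onz(b,ce,0.03))
k1,A1,c1=comp(a,(235,165,275,205),brown);k2,A2,c2=comp(b,(240,165,272,190),brown)
print(k1,A1,cv2.minAreaRect(c1),k2,A2,cv2.minAreaRect(c2))
o1,d1=ray(a,k1);o2,d2=ray(b,k2)
t=np.linalg.lstsq(np.stack([d1,-d2],1),o2-o1,rcond=None)[0]
print('knob',o1+d1*t[0],o2+d2*t[1])
print('top cam knob at z.175',onz(a,k1,.175),'side',onz(b,k2,.175))
ce,A,kd=comp(a,(225,150,285,212),lambda im:(im[...,0]>=im[...,1]+1)&(im.max(2)>90)); print('disp',ce,A,cv2.boundingRect(kd.astype(int)))
def big(c,box,s,n):
    x0,y0,x1,y1=box; return cv2.resize(c['color'][y0:y1,x0:x1,::-1],(s*(x1-x0),s*(y1-y0)),interpolation=cv2.INTER_CUBIC)
A_=big(a,(225,150,285,215),6,0);B_=big(b,(205,160,285,240),5,0)
H=max(A_.shape[0],B_.shape[0]);pad=lambda z:np.pad(z,((0,H-z.shape[0]),(0,0),(0,0)))
cv2.imwrite('pics/x2.png',np.hstack([pad(A_),pad(B_)]))
E
```

```text
dish 433 ((0.48834478855133057, -0.24137228727340698), (0.11882679909467697, 0.06415630131959915), 16.264131546020508) [[0.421999990940094, -0.22699999809265137], [0.4399999976158142, -0.289000004529953], [0.5540000200271606, -0.25600001215934753], [0.5360000133514404, -0.1940000057220459]]
dish 572 ((0.48710858821868896, -0.24136537313461304), (0.1226610615849495, 0.06718862801790237), 16.256977081298828) [[0.4189999997615814, -0.22599999606609344], [0.43799999356269836, -0.29100000858306885], [0.5550000071525574, -0.25600001215934753], [0.5370000004768372, -0.19200000166893005]]
dish side 12 [300.5 170. ] [ 0.46989705 -0.28873266  0.03      ]
[256.46296296 186.87037037] 54 ((256.4339599609375, 187.0188446044922), (14.834939002990723, 3.846095323562622), 74.05460357666016) [256.48717949 177.33974359] 156 ((256.5000305175781, 177.5), (15.256270408630371, 10.791021347045898), 29.744882583618164)
knob [0.61180351 0.02214303 0.16986447] [0.61139174 0.02215333 0.16978515]
top cam knob at z.175 [0.61081474 0.02216264 0.175     ] side [0.61060525 0.03087107 0.175     ]
disp [254.34978843 182.02115656] 709 (234, 162, 41, 45)
```

View pics/x2.png

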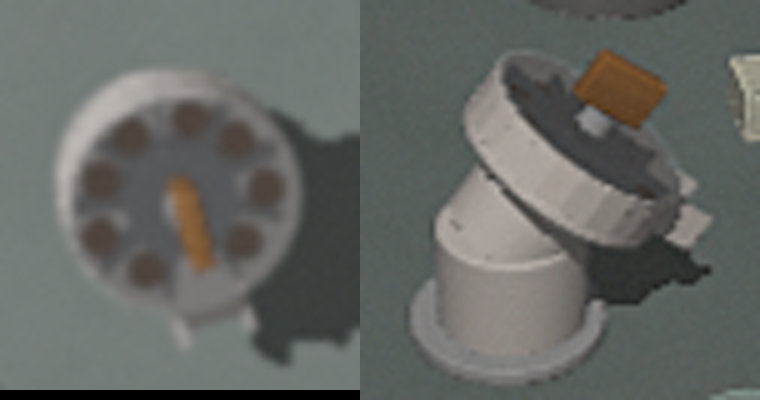

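```bash
python3 - <<'E'
from h import *
a=load('top0');b=load('side0')
for z in (.08,.087): print('wall ends',onz(a,(255.3,205.8),z),onz(a,(266.7,202.5),z))
for psi in (.24,.28,.32):
    ax=np.array([np.cos(psi),np.sin(psi),0]);ay=np.array([-ax[1],ax[0],0])
    k=np.array([.6115,.022,.170]);o=k+.0356*ax;o[2]=0
    lip=o-.078*ax;lip[2]=.065
    up=.819*ax+[0,0,.574]; n=-.574*ax+np.array([0,0,.819])
    print(psi,'o',o.round(4),'lip',lip.round(4))
    print(' top: paddle ends',[proj(a,k+s*.024*up+.016*n).round(1) for s in(1,-1)],'lip walls',[proj(a,lip+s*.021*ay+.022*n).round(1) for s in (1,-1)],'floorc',proj(a,o+[0,0,.12]+.033*n).round(1))
    print(' side: lip walls',[proj(b,lip+s*.021*ay+.022*n).round(1) for s in (1,-1)], 'lip floor',[proj(b,lip+s*.021*ay).round(1) for s in (1,-1)])
print('tumbler',onz(a,(292/1.5,327/1.5),.09))
s=robot.get_state();Rm=R.from_quat(s['eef_rot']).as_matrix();print(Rm.round(3))
tx=np.array([np.cos(.284),np.sin(.284),0]);T=np.c_[tx,[tx[1],-tx[0],0],[0,0,-1]]
tgt=np.array([.488,-.2415,0])-.025*tx
for z in(.12,.024): print(z,Rm.T@(tgt+[0,0,z]-s['ee_pos']))
print((R.from_matrix(Rm.T@T)).as_rotvec())
E
```

```text
wall ends [0.5602407  0.02644004 0.08      ] [ 0.57190717 -0.01443629  0.08      ]
wall ends [0.5592129  0.02644521 0.087     ] [ 0.57082517 -0.01424121  0.087     ]
0.24 o [0.6461 0.0305 0.    ] lip [0.5703 0.0119 0.065 ]
 top: paddle ends [array([255.8, 182.4]), array([258.6, 195.1])] lip walls [array([254.5, 207.7]), array([265.9, 204.8])] floorc [255.3 183.6]
 side: lip walls [array([274.5, 203.8]), array([272.1, 196.4])] lip floor [array([270.2, 208.9]), array([268. , 201.3])]
0.28 o [0.6457 0.0318 0.    ] lip [0.5708 0.0103 0.065 ]
 top: paddle ends [array([255.6, 182.5]), array([258.9, 195. ])] lip walls [array([255.2, 207.7]), array([266.5, 204.4])] floorc [255.1 183.7]
 side: lip walls [array([274.6, 203.4]), array([271.7, 196. ])] lip floor [array([270.4, 208.5]), array([267.7, 201. ])]
0.32 o [0.6453 0.0332 0.    ] lip [0.5713 0.0087 0.065 ]
 top: paddle ends [array([255.5, 182.5]), array([259.2, 194.9])] lip walls [array([255.8, 207.8]), array([267., 204.])] floorc [254.9 183.7]
 side: lip walls [array([274.7, 203. ]), array([271.3, 195.7])] lip floor [array([270.5, 208.2]), array([267.3, 200.8])]
tumbler [0.51660516 0.24101805 0.09      ]
[[ 0.914  0.407 -0.   ]
 [ 0.407 -0.914  0.002]
 [ 0.    -0.002 -1.   ]]
0.12 [ 0.32273236 -0.15855119  0.12949015]
0.024 [ 0.32269822 -0.15838817  0.22549001]
[-0.0017196  -0.00024064  0.13479546]
```

Careful with the scale: shifts go in shares of 0.4 m and turns go in shares of 2 pi rad. That gives: 0.3227 m / 0.4 = 0.8068, 0.3 m / 0.4 = 0.75, 0.135 rad / 6.2832 = 0.0215.

Call:
shift_gripper:
  segments: {"plan": [[0, 0, 0.0064, 0.125, -0.0625, 0.05, 1], [0, 0, 0.0127, 0.25, -0.125, 0.1, 1], [0, 0, 0.0215, 0.375, -0.1875, 0.15, 1], [0, 0, 0.0215, 0.5, -0.25, 0.2, 1], [0, 0, 0.0215, 0.625, -0.3125, 0.25, 1], [0, 0, 0.0215, 0.75, -0.3675, 0.3, 1], [0, 0, 0.0215, 0.8068, -0.3963, 0.325, 1], [0, 0, 0.0215, 0.8068, -0.3963, 0.325, 1], [0, 0, 0.0215, 0.8068, -0.3963, 0.325, 1], [0, 0, 0.0215, 0.8068, -0.3963, 0.325, 1]]}
  squeeze: 40

```text
time: 1.35
ee_pos: [0.4639, -0.2505, 0.1206]
eef_rot: [0.99, 0.141, 0.0, 0.0]
contact_force: [-0.4, -0.4, -0.2]
opening: 0.999
grip_force: 0.0
```

```bash
python3 - <<'E'
from h import *
c=cap('wrist','w1');s=robot.get_state();print(s['joints'],s['ee_pos'])
T=c['world_from_camera'];print(T.round(3))
m=(c['color'].min(2)>165).astype(np.uint8)
ks=max(cv2.findContours(m,0,1)[0],key=cv2.contourArea)
P=np.array([onz(c,p,.038)[:2] for p in ks[:,0].astype(float)]).astype(np.float32)
r=cv2.minAreaRect(P);print(r,cv2.boxPoints(r).round(3).tolist())
cv2.drawContours(x:=c['color'][:,:,::-1].copy(),[ks],-1,(0,0,255),1);cv2.imwrite('pics/x3.png',x)
E
```

```text
[-7.24387392e-01  1.75871346e-01  1.84878941e+00 -1.50018920e-04
  1.11584905e+00  5.64277152e-01] [ 0.46390501 -0.25044243  0.1205946 ]
[[ 0.28  -0.92  -0.276  0.533]
 [-0.96  -0.268 -0.081 -0.232]
 [ 0.001  0.288 -0.958  0.245]
 [ 0.     0.     0.     1.   ]]
((0.4916673004627228, -0.25280365347862244), (0.0894576758146286, 0.02436983212828636), 15.96699047088623) [[0.4449999928474426, -0.2529999911785126], [0.4519999921321869, -0.2770000100135803], [0.5379999876022339, -0.25200000405311584], [0.531000018119812, -0.2290000021457672]]
```

View pics/x3.png

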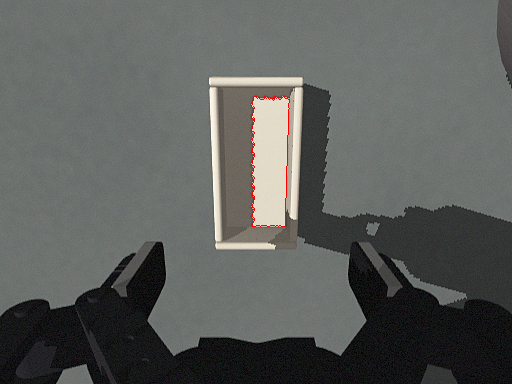

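The wrist view shows the dish between the open fingers, with rim corners at (209,78), (302,78), (300,247) and (215,247).

```bash
python3 - <<'E'
from h import *
c=load('w1');s=robot.get_state()
P=np.array([onz(c,p,.038)[:2] for p in [(209.,78),(302,78),(300,247),(215,247)]])
print(P.round(4),[np.linalg.norm(P[i]-P[i-1]).round(4) for i in range(4)])
d=(P[0]+P[1]-P[2]-P[3])/2;ce=P.mean(0);yaw=np.arctan2(d[1],d[0]);print(ce,yaw)
Rm=R.from_quat(s['eef_rot']).as_matrix()
g=np.append(ce-.025*d/np.linalg.norm(d),.024);print(Rm.T@(g-s['ee_pos']),np.arctan2(Rm[1,0],Rm[0,0]))
E
```

```text
[[ 0.5342 -0.2007]
 [ 0.5505 -0.2564]
 [ 0.4393 -0.2924]
 [ 0.4219 -0.2327]] [np.float64(0.1168), np.float64(0.0581), np.float64(0.1169), np.float64(0.0622)]
[ 0.48650454 -0.24554462] 0.2953356123067927
[-0.00197328  0.00182223  0.09659554] 0.2821978604771592
```

To row units: 0.0965 m / 0.4 = 0.2413, 0.086 m / 0.4 = 0.215, -0.01 rad / 6.2832 = -0.0016.

Call:
shift_gripper:
  segments: {"plan": [[0, 0, -0.0016, 0, 0.005, 0.075, 1], [0, 0, -0.0016, -0.005, 0.005, 0.15, 1], [0, 0, -0.0016, -0.005, 0.005, 0.2125, 1], [0, 0, -0.0016, -0.005, 0.005, 0.2413, 1], [0, 0, -0.0016, -0.005, 0.005, 0.2413, 1], [0, 0, -0.0016, -0.005, 0.005, 0.2413, 0], [0, 0, -0.0016, -0.005, 0.005, 0.2413, 0], [0, 0, -0.0016, -0.005, 0.005, 0.2413, 0], [0, 0, -0.0016, -0.005, 0.005, 0.2413, 0], [0, 0, -0.0016, -0.005, 0.005, 0.2413, 0], [0, 0, -0.0016, -0.005, 0.005, 0.2413, 0], [0, 0, -0.0016, -0.005, 0.005, 0.215, 0], [0, 0, -0.0016, -0.005, 0.005, 0.21, 0]]}
  squeeze: 45

```text
time: 3.02
ee_pos: [0.4631, -0.252, 0.0368]
eef_rot: [0.989, 0.146, 0.0, 0.0]
contact_force: [0.6, 0.7, -1.6]
opening: 0.695
grip_force: 49.2
```

```bash
python3 - <<'E'
from h import *
s=robot.get_state();Rm=R.from_quat(s['eef_rot']).as_matrix()
psi=.28;ax=np.array([np.cos(psi),np.sin(psi),0]);lip=np.array([.5708,.0103,0])
yaw=np.arctan2(Rm[1,0],Rm[0,0]);print(yaw)
for out in(.11,.05):
    g=lip-(out+.025)*ax; g[2]=s['ee_pos'][2]; print(out,g,Rm.T@(g-s['ee_pos']))
E
```

```text
0.2938285095467081
0.11 [ 0.44105752 -0.02700801  0.03675167] [ 4.40748047e-02 -2.21690092e-01 -1.85549051e-04]
0.05 [ 0.49872084 -0.01042667  0.03675167] [ 1.04069058e-01 -2.20860441e-01 -1.50891075e-04]
```

To row units: -0.221 m / 0.4 = -0.5525, 0.044 m / 0.4 = 0.11, 0.014 rad / 6.2832 = 0.0022.

Call:
shift_gripper:
  segments: {"plan": [[0, 0, 0, 0.025, -0.075, 0.005, 0], [0, 0, 0.0022, 0.0375, -0.175, 0.005, 0], [0, 0, 0.0022, 0.05, -0.275, 0.005, 0], [0, 0, 0.0022, 0.075, -0.375, 0.005, 0], [0, 0, 0.0022, 0.1, -0.475, 0.005, 0], [0, 0, 0.0022, 0.11, -0.5375, 0.005, 0], [0, 0, 0.0022, 0.125, -0.5525, 0.005, 0], [0, 0, 0.0022, 0.175, -0.5525, 0.005, 0], [0, 0, 0.0022, 0.225, -0.5525, 0.005, 0], [0, 0, 0.0022, 0.26, -0.5525, 0.005, 0], [0, 0, 0.0022, 0.26, -0.5525, 0.005, 0], [0, 0, 0.0022, 0.26, -0.5525, 0.005, 0]]}

```text
time: 4.53
ee_pos: [0.4977, -0.0103, 0.0337]
eef_rot: [0.99, 0.139, -0.001, -0.0]
contact_force: [0.0, -0.3, -1.9]
opening: 0.689
grip_force: 49.3
```

```bash
python3 - <<'E'
from h import *
c=cap('wrist','w2');b=cap('side','s2')
x0,y0=180,140
z=cv2.resize(b['color'][y0:y0+128,x0:x0+128],(384,384))
cv2.imwrite('pics/x4.png',cv2.resize(np.hstack([c['color'],z])[:,:,::-1],None,fx=.85,fy=.85))
E
```

```text
(no output)
```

View pics/x4.png

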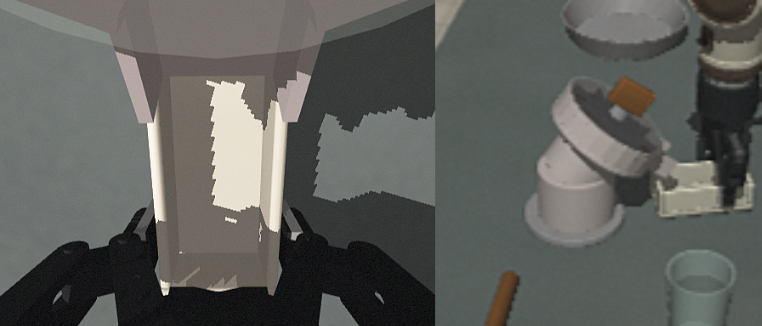

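The wrist view shows the dish centred under the chute: dish mid-column is about 218 and chute mid-column about 215. The side view shows the lip above the dish's near end. Next I'll lower it, release and back out.

To row units: -0.22 m / 0.4 = -0.55, 0.0095 m / 0.4 = 0.0238.

Call:
shift_gripper:
  segments: {"plan": [[0, 0, 0, 0, 0, 0.01, 0], [0, 0, 0, 0, 0, 0.02, 0], [0, 0, 0, 0, 0, 0.0238, 0], [0, 0, 0, 0, 0, 0.0238, 0], [0, 0, 0, 0, 0, 0.0238, 1], [0, 0, 0, 0, 0, 0.0238, 1], [0, 0, 0, 0, 0, 0.0238, 1], [0, 0, 0, 0, 0, 0.0238, 1], [0, 0, 0, 0, 0, -0.05, 1], [0, 0, 0, -0.05, 0, -0.125, 1], [0, 0, 0, -0.125, 0, -0.25, 1], [0, 0, 0, -0.15, 0, -0.375, 1], [0, 0, 0, -0.15, 0, -0.5, 1], [0, 0, 0, -0.15, 0, -0.55, 1], [0, 0, 0, -0.15, 0, -0.55, 1]]}

```text
time: 6.5
ee_pos: [0.4417, -0.027, 0.2557]
eef_rot: [0.99, 0.139, 0.002, 0.001]
contact_force: [0.3, 0.1, -0.7]
opening: 0.998
grip_force: 0.0
```

```bash
python3 - <<'E'
from h import *
c=cap('wrist','w3');cv2.imwrite('pics/x5.png',c['color'][:,:,::-1])
s=robot.get_state();print(s['joints'].round(3) if hasattr(s['joints'],'round') else s['joints'])
Rm=R.from_quat(s['eef_rot']).as_matrix();k=np.array([.6115,.022,.170]);psi=.28
ax=np.array([np.cos(psi),np.sin(psi),0]);ay=np.array([-ax[1],ax[0],0]);up=.819*ax+[0,0,.574];n=-.574*ax+np.array([0,0,.819])
T=np.c_[up,-ay,-n];print('rv',R.from_matrix(Rm.T@T).as_rotvec())
for h in(.12,.06,0):print(h,Rm.T@(k+h*n-s['ee_pos']))
print('knob px',proj(c,k),[proj(c,k+i*.024*up+.016*n) for i in(1,-1)])
E
```

```text
[-0.335 -0.205  1.947 -0.     1.4    0.956]
rv [ 4.07028938e-04  6.10803923e-01 -6.86355538e-05]
0.12 [ 0.10869128  0.00039035 -0.01435198]
0.06 [0.14310693 0.00036619 0.03480507]
0 [0.17752258 0.00034204 0.08396212]
knob px [ 253.64588767 -105.10153004] [array([ 253.2213242 , -169.17818887]), array([253.7188573 , -43.13162845])]
```

View pics/x5.png

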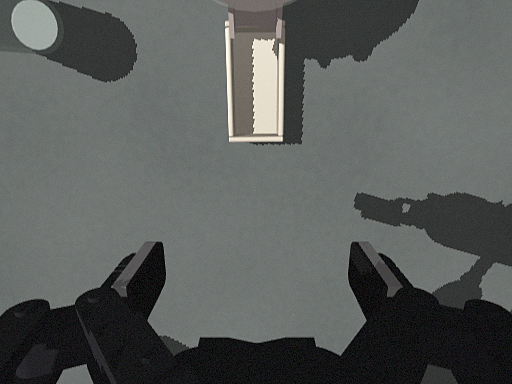

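The wrist view shows the dish standing upright under the chute, at about (255,80). Joint 6 would run past its range over the three clicks, so I take the half-turned grasp.

To row units: -0.03 m / 0.4 = -0.075, -0.02 m / 0.4 = -0.05, -3.1416 rad / 6.2832 = -0.5.

Call:
shift_gripper:
  segments: {"plan": [[0, 0, -0.0286, 0, 0, -0.025, 1], [0, 0, -0.0573, 0, 0, -0.05, 1], [0, 0, -0.0859, 0, 0, -0.075, 1], [0, 0, -0.1146, 0, 0, -0.075, 1], [0, 0, -0.1432, 0, 0, -0.075, 1], [0, 0, -0.1719, 0, 0, -0.075, 1], [0, 0, -0.2005, 0, 0, -0.075, 1], [0, 0, -0.2292, 0, 0, -0.075, 1], [0, 0, -0.2578, 0, 0, -0.075, 1], [0, 0, -0.2865, 0, 0, -0.075, 1], [0, 0, -0.3151, 0, 0, -0.075, 1], [0, 0, -0.3438, 0, 0, -0.075, 0.7], [0, 0, -0.3724, 0, 0, -0.075, 0.7], [0, 0, -0.4011, 0, 0, -0.075, 0.7], [0, 0, -0.4297, 0, 0, -0.075, 0.7], [0, 0, -0.4584, 0, 0, -0.075, 0.7], [0, 0, -0.487, 0, 0, -0.075, 0.7], [0, 0, -0.5, 0, 0, -0.075, 0.7], [0, 0, -0.5, 0, 0, -0.075, 0.7]]}
  squeeze: 60

```text
time: 8.93
ee_pos: [0.4399, -0.0264, 0.282]
eef_rot: [-0.139, 0.99, 0.001, -0.002]
contact_force: [0.5, -0.8, -0.5]
opening: 0.701
grip_force: 0.0
```

```bash
cat > k.py <<'E'
from h import *
s=robot.get_state();print(np.round(s['joints'],3),s['time'])
Rm=R.from_quat(s['eef_rot']).as_matrix();k=np.array([.6115,.022,.170]);psi=.28
ax=np.array([np.cos(psi),np.sin(psi),0]);ay=np.array([-ax[1],ax[0],0]);up=.819*ax+[0,0,.574];n=-.574*ax+np.array([0,0,.819])
T=np.c_[-up,ay,-n];print('rv',R.from_matrix(Rm.T@T).as_rotvec())
for h in(.12,.06,0):print(h,Rm.T@(k+h*n-s['ee_pos']))
E
python3 k.py
```

```text
[-0.335 -0.223  1.906  0.     1.462 -2.185] 8.925
rv [ 0.00166585 -0.61425194 -0.001766  ]
0.12 [-0.10945515 -0.00081356  0.01338703]
0.06 [-0.14404014 -0.00087582  0.06242506]
0 [-0.17862513 -0.00093808  0.11146308]
```

To row units: -0.1095 m / 0.4 = -0.2738, -0.1 m / 0.4 = -0.25, -0.614 rad / 6.2832 = -0.0977.

Call:
shift_gripper:
  segments: {"plan": [[0, -0.0239, 0, -0.05, 0, -0.025, 0.7], [0, -0.0477, 0, -0.125, 0, -0.025, 0.7], [0, -0.0716, 0, -0.2, 0, 0, 0.7], [0, -0.0955, 0, -0.25, -0.0025, 0.025, 0.7], [0, -0.0977, 0, -0.2738, -0.0025, 0.0335, 0.7], [0, -0.0977, 0, -0.2738, -0.0025, 0.0335, 0.7], [0, -0.0977, 0, -0.2738, -0.0025, 0.0335, 0.7], [0, -0.0977, 0, -0.2738, -0.0025, 0.0335, 0.7]]}

```text
time: 9.93
ee_pos: [0.5467, 0.0025, 0.2717]
eef_rot: [-0.133, 0.944, 0.042, 0.3]
contact_force: [-0.2, 0.3, -0.1]
opening: 0.7
grip_force: 0.0
```

```bash
python3 k.py; python3 - <<'E'
from h import *
c=cap('wrist','w4');k=np.array([.6115,.022,.170]);psi=.28
ax=np.array([np.cos(psi),np.sin(psi),0]);up=.819*ax+[0,0,.574];n=-.574*ax+np.array([0,0,.819])
x=c['color'][:,:,::-1].copy()
for i in(1,-1):
    p=proj(c,k+i*.024*up+.016*n);print(p);cv2.circle(x,tuple(int(v) for v in p),3,(0,0,255),-1)
cv2.imwrite('pics/x6.png',x)
E
```

```text
[-0.423 -0.332  2.117  0.486  0.923 -2.485] 9.925
rv [-0.00066782  0.00323984  0.00065765]
0.12 [0.00295612 0.00079846 0.0020575 ]
0.06 [0.00315052 0.00083859 0.06206428]
0 [0.00334492 0.00087873 0.12207106]
[258.85888203 218.37031651]
[259.1074772  158.82522961]
```

View pics/x6.png

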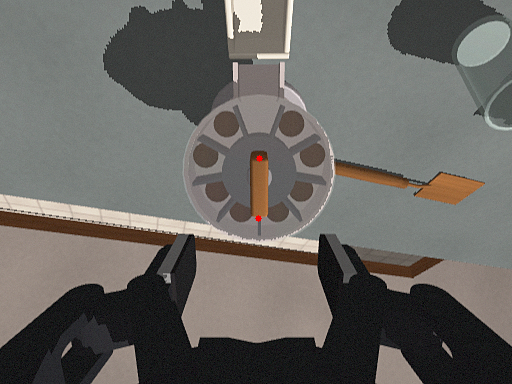

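The wrist view shows the paddle from (259,155) to (260,216), lined up between the fingers, and my predicted end points fall on it. I'll descend and grip.

To row units: 0.121 m / 0.4 = 0.3025, 0.003 m / 0.4 = 0.0075, 0.003 rad / 6.2832 = 0.0005.

Call:
shift_gripper:
  segments: {"plan": [[0, 0.0005, 0, 0.0075, 0.0025, 0.075, 0.7], [0, 0.0005, 0, 0.0075, 0.0025, 0.15, 0.7], [0, 0.0005, 0, 0.0075, 0.0025, 0.225, 0.7], [0, 0.0005, 0, 0.0075, 0.0025, 0.275, 0.7], [0, 0.0005, 0, 0.0075, 0.0025, 0.3025, 0.7], [0, 0.0005, 0, 0.0075, 0.0025, 0.3025, 0.7], [0, 0.0005, 0, 0.0075, 0.0025, 0.3025, 0.4], [0, 0.0005, 0, 0.0075, 0.0025, 0.3025, 0], [0, 0.0005, 0, 0.0075, 0.0025, 0.3025, 0], [0, 0.0005, 0, 0.0075, 0.0025, 0.3025, 0], [0, 0.0005, 0, 0.0075, 0.0025, 0.3025, 0], [0, 0.0005, 0, 0.0075, 0.0025, 0.3025, 0]]}
  squeeze: 40

```text
time: 11.48
ee_pos: [0.6102, 0.0227, 0.1716]
eef_rot: [-0.134, 0.944, 0.043, 0.298]
contact_force: [-14.3, -1.4, 13.1]
opening: 0.164
grip_force: 84.8
```

```bash
python3 k.py
```

```text
[-0.319 -0.012  2.052  0.562  0.656 -2.545] 11.475
rv [1.68230871e-03 4.05145098e-05 1.05402709e-03]
0.12 [ 5.31391340e-05 -8.09413757e-04 -1.18151845e-01]
0.06 [ 5.56234933e-05 -9.10362893e-04 -5.81448207e-02]
0 [ 5.81078525e-05 -1.01131203e-03  1.86220387e-03]
```

Call:
shift_gripper:
  segments: {"plan": [[0, 0, 0, 0, 0, -0.0025, 0.3], [0, 0, 0, 0, 0, -0.0025, 0.3], [0, 0, 0, 0, 0, -0.0025, 0.3], [0, 0, 0, 0, 0, -0.0025, 0], [0, 0, 0, 0, 0, -0.0025, 0], [0, 0, 0, 0, 0, -0.0025, 0], [0, 0, 0, 0, 0, -0.0025, 0]]}
  squeeze: 30

```text
time: 12.35
ee_pos: [0.6097, 0.0224, 0.1714]
eef_rot: [-0.133, 0.944, 0.043, 0.298]
contact_force: [-11.5, 0.0, 9.4]
opening: 0.162
grip_force: 59.0
```

```bash
python3 k.py
```

```text
[-0.32  -0.013  2.053  0.561  0.657 -2.544] 12.35
rv [ 0.00128945 -0.00057417  0.00040851]
0.12 [-0.00043284 -0.00072727 -0.11796242]
0.06 [-0.00046728 -0.00080465 -0.05795537]
0 [-0.00050171 -0.00088203  0.00205168]
```

To row units: -0.0015 m / 0.4 = -0.0038, 0.7 rad / 6.2832 = 0.1114.

Call:
shift_gripper:
  segments: {"plan": [[0, 0, 0, 0, 0, -0.0038, 0], [0, 0, 0.0159, 0, 0, -0.0038, 0], [0, 0, 0.0318, 0, 0, -0.0038, 0], [0, 0, 0.0477, 0, 0, -0.0038, 0], [0, 0, 0.0637, 0, 0, -0.0038, 0], [0, 0, 0.0796, 0, 0, -0.0038, 0], [0, 0, 0.0955, 0, 0, -0.0038, 0], [0, 0, 0.1114, 0, 0, -0.0038, 0], [0, 0, 0.1114, 0, 0, -0.0038, 0], [0, 0, 0.1114, 0, 0, -0.0038, 0], [0, 0, 0.1114, 0, 0, -0.0038, 0], [0, 0, 0.1114, 0, 0, -0.0038, 0]]}

```text
time: 13.85
ee_pos: [0.6094, 0.0223, 0.1716]
eef_rot: [0.199, 0.933, 0.142, 0.265]
contact_force: [7.0, 3.5, -4.0]
opening: 0.158
grip_force: 41.5
```

```bash
python3 k.py; python3 - <<'E'
from h import *
c=cap('side','s5');a=cap('top','t5')
z=[cv2.resize(i['color'][y:y+100,x:x+100,::-1],(390,390),interpolation=cv2.INTER_CUBIC) for i,x,y in((c,200,140),(a,205,150))]
cv2.imwrite('pics/x7.png',np.hstack(z))
E
```

```text
[-0.32  -0.015  2.055  0.561  0.656 -1.843] 13.85
rv [ 7.22390909e-04 -2.91053344e-04 -7.01189169e-01]
0.12 [-0.00100816 -0.00014703 -0.11754154]
0.06 [-0.00103882 -0.00018103 -0.05753445]
0 [-0.00106947 -0.00021504  0.00247264]
```

View pics/x7.png

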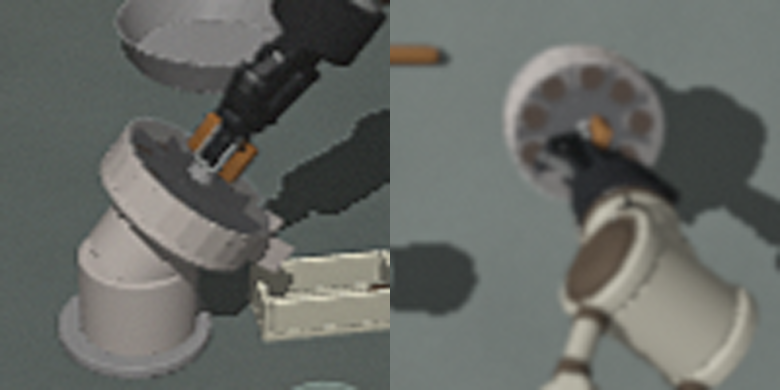

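The paddle has turned one click with the gripper. Before continuing I'll check numerically for a nut in the dish.

```bash
cat > nuts.py <<'E'
from h import *
import sys
b=cap('side',sys.argv[1]); psi=.28
ax=np.array([np.cos(psi),np.sin(psi),0]);ay=np.array([-ax[1],ax[0],0]);dc=np.array([.5708,.0103,.03])-.05*ax
m=np.zeros((384,512),np.uint8)
cv2.fillConvexPoly(m,np.array([proj(b,dc+i*.06*ax+j*.035*ay) for i,j in((1,1),(1,-1),(-1,-1),(-1,1))]).astype(int),1)
im=b['color'].astype(int); w=((im[...,0]-im[...,2]>22)&(im[...,0]<150)&(im.max(2)>45)).astype(np.uint8)*m
n,l,st,ce=cv2.connectedComponentsWithStats(w)
for i in range(1,n):
    if st[i,4]>4: p=onz(b,ce[i],.02)-dc; print(st[i],'dish xy',(p@ax).round(3),(p@ay).round(3),im[l==i].mean(0).round())
E
python3 nuts.py s6
```

```text
[294 213   5   2   6] dish xy -0.042 -0.0 [96. 82. 68.]
```

To row units: 0.698 rad / 6.2832 = 0.1111.

Call:
shift_gripper:
  segments: {"plan": [[0, 0, 0.0159, 0, 0, 0, 0], [0, 0, 0.0318, 0, 0, 0, 0], [0, 0, 0.0477, 0, 0, 0, 0], [0, 0, 0.0637, 0, 0, 0, 0], [0, 0, 0.0796, 0, 0, 0, 0], [0, 0, 0.0955, 0, 0, 0, 0], [0, 0, 0.1111, 0, 0, 0, 0], [0, 0, 0.1111, 0, 0, 0, 0], [0, 0, 0.1111, 0, 0, 0, 0], [0, 0, 0.1111, 0, 0, 0, 0], [0, 0, 0.1111, 0, 0, 0, 0], [0, 0, 0.1111, 0, 0, 0, 0]]}

```text
time: 15.5
ee_pos: [0.6093, 0.0222, 0.1716]
eef_rot: [0.506, 0.808, 0.224, 0.201]
contact_force: [6.8, 2.9, -3.4]
opening: 0.156
grip_force: 41.4
```

```bash
python3 k.py;python3 nuts.py s7
```

```text
[-0.32  -0.015  2.055  0.561  0.656 -1.145] 15.5
rv [ 4.62992068e-04 -6.39678979e-04 -1.39909177e+00]
0.12 [-0.00083887  0.00060001 -0.11753155]
0.06 [-0.00088237  0.00060319 -0.05752445]
0 [-0.00092587  0.00060637  0.00248264]
[289 213   3   2   5] dish xy -0.022 -0.003 [59. 36. 23.]
[294 213   5   2   6] dish xy -0.042 -0.0 [101.  87.  74.]
```

To row units: -0.17 m / 0.4 = -0.425, -0.13 m / 0.4 = -0.325, 0.695 rad / 6.2832 = 0.1106.

Call:
shift_gripper:
  segments: {"plan": [[0, 0, 0.0159, 0, 0, 0, 0], [0, 0, 0.0318, 0, 0, 0, 0], [0, 0, 0.0477, 0, 0, 0, 0], [0, 0, 0.0637, 0, 0, 0, 0], [0, 0, 0.0796, 0, 0, 0, 0], [0, 0, 0.0955, 0, 0, 0, 0], [0, 0, 0.1106, 0, 0, 0, 0], [0, 0, 0.1106, 0, 0, 0, 0], [0, 0, 0.1106, 0, 0, 0, 0], [0, 0, 0.1106, 0, 0, 0, 0], [0, 0, 0.1106, 0, 0, 0.0025, 0.35], [0, 0, 0.1106, 0, 0, 0.0025, 0.6], [0, 0, 0.1106, 0, 0, 0, 0.6], [0, 0, 0.1106, 0, 0, -0.075, 0.6], [0, 0, 0.1106, 0, 0, -0.15, 0.6], [0, 0, 0.1106, 0, 0, -0.225, 0.6], [0, 0, 0.1106, 0, 0, -0.325, 0.6], [0, 0, 0.1106, 0, 0, -0.425, 0.6], [0, 0, 0.1106, 0, 0, -0.425, 0.6]]}

```text
time: 17.92
ee_pos: [0.516, -0.0062, 0.3151]
eef_rot: [0.75, 0.587, 0.28, 0.116]
contact_force: [0.4, -0.9, 0.5]
opening: 0.599
grip_force: 0.0
```

```bash
python3 k.py; python3 - <<'E'
from h import *
a=cap('top','t8');w=cap('wrist','w8');b=cap('side','s8')
f=lambda i,x,y,n:cv2.resize(i['color'][y:y+n,x:x+n,::-1],(390,390),interpolation=cv2.INTER_CUBIC)
cv2.imwrite('pics/x8.png',np.hstack([cv2.resize(w['color'][:,:,::-1],(410,308)),f(b,215,150,90)[:308]]))
E
```

```text
[-0.481 -0.466  2.126  0.471  1.056 -0.384] 17.925
rv [ 0.00219275  0.0081674  -2.09149594]
0.12 [-0.000105   -0.00225269  0.05589357]
0.06 [ 4.06146163e-06 -2.65816424e-03  1.15899215e-01]
0 [ 1.13123699e-04 -3.06364308e-03  1.75904856e-01]
```

View pics/x8.png

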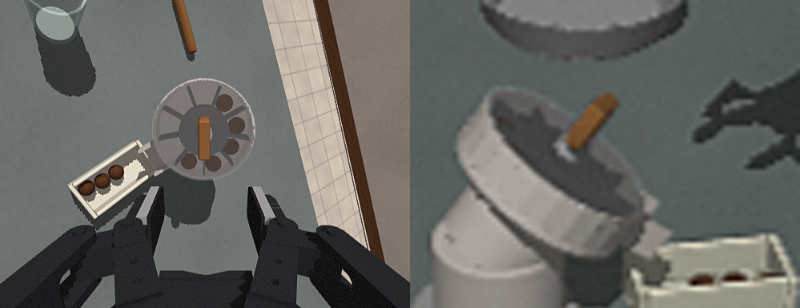

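The wrist view shows three nuts in the dish, at (87,187), (102,181) and (116,173), and five still in the bowl. The paddle lines up with the tool at the third click, and the gripper is clear of everything.

```bash
python3 -c "
from cell import robot
print(robot.sign_off())"
```

```text
the job is handed in; nothing more can be done
None
```

The dish stands upright under the chute with three nuts in it, the knob is at its third click, five nuts remain in the bowl, the robot has let go of everything, and the job is handed in (no verdict was returned).

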